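# Push the cuvette box home in the reader's lane

### The arm

A 6-joint arm with a two-finger parallel gripper is mounted at the origin on a cart in front of the work surface, level with it; the furniture and walls round the work are solid. World frame = base frame: x ahead of the robot, y to its left, z up, the work surface at z = 0. Lengths are in m, angles in rad, forces in N, time in s.
With the tool pointing down it reaches from about 0.25 to 0.725 m from the base axis. Payload 4 kg.
Tool frame: the origin (TCP) lies on the front face of the gripper's body, between the roots of the fingers; the fingertips stand 73 mm ahead of it and the grasp point (between the pads) lies bot.tcp_to_grasp ahead of it (bot.tcp_to_grasp is the distance from the TCP to the grasp point, in m); z points along the fingers, y is the line along which they close (so a half turn about z gives the same grasp; the last joint's range is limited). The gripper opens to 85 mm and grips with 20 to 120 N. Pads are 22 mm wide; open, the fingers measure 114 mm over their backs; the gripper's body (76 mm by 85 mm) begins 54 mm behind the grasp point. The pads swing forward as they close: fully open they stand 13 mm farther back than shut.
Start: joints at [-1.254, 0.241, 0.005, 1.335, 0, 1.571], TCP at [0.156, -0.475, 0.304] pointing down, gripper open.
Joint ranges: [-2.72, 2.72], [-1.05, 1.87], [-1.09, 1.28], [-1.99, 2.15], [-1.42, 1.44], [-3.14, 3.14]. Speed limits (rad/s): [2.79, 2.79, 3.14, 3.14, 3.14, 3.14].

### API

Orientations are given as a unit quaternion [x, y, z, w].
In Python, from workcell import bot gives the robot as it stands.
- The arm moves only by the shell command python3 -m jog 'ROWS' [OPENING]. ROWS is JSON, one flat list of numbers, 6 for each row, row after row: the shift along the world's x, y, z scaled (see below), then the turn, a rotation vector about the world's x, y, z scaled (see below). In form: [tx, ty, tz, wx, wy, wz, tx, ty, tz, wx, wy, wz, ...]. A call has 1 to 10 rows; each row is the pose to reach, as a shift and turn from the pose commanded when the call began; what a row does not reach only later rows make up. The controller multiplies each number of a shift by 800 mm and each number of a turn by 2 rad. A row lasts 1/12 s, in which the tool goes at most 41.7 mm and 7.16 degrees, less where a joint would pass 70% of its speed; a pose out of reach is approached as far as the arm can. A call with a number of a shift or a turn outside -1 to 1 is refused whole. A call with a gripper value outside its range is refused whole. OPENING is the opening, from -1 (shut) to 1 (fully open), set as the call begins (- or left out, the last holds). The fingers move at their own pace and stop on an object; the grip force is fixed at half the most. Time passes only in rows, so rows that repeat a pose let the fingers close. It gives the time, the measured TCP pose, the force, the opening and the grip force at its end, in the units of the state.
- bot.get_obs(): the state, without advancing time (a new reading comes with each control period).
- bot.camera(name): name is "scene" or "top"; returns (picture, depth): 480x640x3 uint8, red, green, blue; 480x640 float32, m along the optical axis (not along the pixel's ray), 0 where there is no reading.
- bot.calibration(name): a dict with "intrinsics" (3x3 intrinsics, pixels), "dist" ([k1, k2, p1, p2, k3] as OpenCV has them; the pictures are not rectified), "pose" (4x4, takes a point from camera to world coordinates). Camera axes: x right, y up, looking along -z (the intrinsics and any distortion apply to the point x, -y, -z); pixel columns grow to the right and rows downward; lengths in m; the calibration is good to about 2 mm. A picture is of the moment at which its call begins. calibration takes no time and is no camera call.
- bot.job_done(): hands the job in; it is judged then, once.
Trained networks look in the newest picture that a camera, given by its name, has taken for a name from the list of things; names that differ only in an ending like _2 or _b are one class to them, and where a whole thing is asked for, a point or a joint stands for the part that bears it (a point fixed in the world has none). Each returns a list of dicts, best first, with "confidence" (0 to 1); they miss things now and then, are a little off and sometimes report something else, mostly with a low value. They report only what shows in the picture. A call takes as long as a camera call. They do not tell look-alikes from the thing itself.
- bot.find_in(label, camera): "at" ([x, y, z] in m, in the coordinates of the camera as it stood for that picture, good to about 4 mm: the middle of the surface that is visible of it).
- bot.tip_of(label, camera): "at" ([x, y, z] in m, in the coordinates of the camera as it stood for that picture, good to about 4 mm: a listed point, or the origin of a listed thing).
The state is a dict: "clock": time; "joint_pos": joint angles; "joint_vel": joint speeds; "tau": joint torques, N m; "eef_pos": TCP position; "tool_rot": TCP orientation; "ft_force": force on the tool from outside, world axes, zero at the start; "ft_torque": the same for the moment, N m; "grip_width": finger opening in m; "grasp_force": force on a finger pad.
Only numpy, scipy, OpenCV 4.12 (cv2) and the standard library are available. Lean on these libraries where they do the work, as an engineer would, in place of code of your own. Each camera call takes 0.05 s, during which the arm holds its last target. There are 200 camera calls.

### The job

Push the black cuvette box along the bench into the lane between the reader's two rails, and on, straight, until it stands home against the two rubber bumpers, then move clear. Push gently with the fingertips, never gripping or lifting it; the box must not touch either rail, and the robot must not touch the rails or the reader. Leave everything else on the bench where it stands.

Things in the scene. Friction and masses are not known exactly. Their poses are not given: they have to be found in the camera images.
- cuvette_box: closed black cuvette box, loose, 0.18 to 0.35 kg, paper label on the lid. 110 mm long (own y), 62 mm wide (own x), 44 mm tall, sides upright; the lid is fixed, 1 mm proud at the ends. Origin: centre of its underside, z up. Starts on the bench before the lane's mouth, up to 0.4 rad askew and 30 mm off the lane's centre line. Slides at 1 to 2 N.
- box_lip (a point): outer edge of the small lip in the middle of the box's one long side (own -x, 36 mm from the centre; lip 5 mm deep, 22 mm long, 33 to 38 mm above the bench, so above the rails). At the start it is on the left, looking down the lane.
- dock: box reader, fixed: two low rails on the bare bench lead to a grey head (100 mm wide, 58 mm tall). Origin: on the bench midway between the rails' open ends (the mouth); x points down the lane to the head, y left, z up. Lane 82 mm wide (rail faces at y = +41, -41 mm).
- bumpers (a point): point midway between the faces of the head's two black rubber bumpers, 16 mm above the bench, 170 mm down the lane from the mouth (bumpers 14 mm wide, at y = +20 and -20 mm of the reader). A box that is home has its leading end here, its origin 115 mm past the mouth.
- rail_left: left aluminium guide rail of the lane, 8 mm thick, 16 mm tall, from x = 0 to 178 mm in the reader's frame (inner face at y = +41 mm), with two flat screwed feet (to y = +60 mm, 5 mm tall) outside. Its frame is the reader's.
- rail_right: right guide rail, the mirror image (inner face at y = -41 mm). Its frame is the reader's.
- stand_top (a point): top of the thin upright rod of the electrode stand, fixed, 310 mm above the bench, left of the lane: an obstacle. Its foot is 116 x 104 mm; from the rod, 130 mm above the bench, an arm reaches to the front left, holding an electrode (to 200 mm) over a beaker.
- heater_corner (a point): front left upper corner of the block heater's blue body (90 mm tall; its cover, set back by 12 mm, to 137 mm), fixed, right of the lane: an obstacle.
- beaker_blue: small glass beaker with blue liquid, 62 mm wide, 84 mm tall, left of the box's start, near the bench's front edge; loose bystander; origin: centre of its underside
- vial_a: small glass vial with a dark green cap, 22 mm wide, 45 mm tall, between the lane and the block heater; loose bystander; origin: centre of its underside
- stopper_1: red-brown rubber stopper, 23 mm wide, 22 mm tall, between the lane and the block heater; loose bystander; origin: centre of its underside
- petri: round covered dish, 61 mm wide, 14 mm tall, front right of the box's start; loose bystander; origin: centre of its underside
- weigh_boat: square white weighing dish, 64 mm wide, 11 mm tall, front right of the box's start; loose bystander; origin: centre of its underside
- bottle_green: capped bottle with green liquid, 49 mm wide, 100 mm tall, left of and behind the reader; loose bystander; origin: centre of its underside
- bottle_blue: capped bottle with blue liquid, 54 mm wide, 113 mm tall, left of and behind the reader; loose bystander; origin: centre of its underside
There are look-alikes about, which are no part of the job. Leave any yellow look-alike of the cuvette_box alone.

How it is judged:
By the outcome, as a careful person would: the job done as asked, in the order asked, and still so for the second after the job is handed in, with the robot touching nothing.
It also fails if it takes over 64 s, if anything falls off the work surface, if the arm or the gripper's body presses on something with over 40 N, if the wrist force passes 120 N, or if a joint passes its speed limit or range.

## Working session

There is one attempt and no reset: what is moved stays moved. The work goes in short steps, Python scripts to look and compute and a shell command to move; the robot and the scene stay as the last step left them, time stands still between calls to the robot, and variables do not carry over. Pictures are saved under pics/ and viewed, at most 10 in all, crops included, and the job is handed in when it is done.

```bash
mkdir -p pics; ls; cat > h.py <<'E'
from workcell import bot
import numpy as np, cv2
def w(p,c): return (bot.calibration(c)['pose']@np.r_[p,1])[:3]
def px(P,c):
    k=bot.calibration(c); q=np.linalg.inv(k['pose'])@np.r_[P,1]; q=q[:3]*[1,-1,-1]
    return cv2.projectPoints(q.reshape(1,1,3),np.zeros(3),np.zeros(3),np.array(k['intrinsics']),np.array(k['dist']))[0].ravel()
def ray(u,v,c,z):
    "pixels -> world points on plane z"
    k=bot.calibration(c); n=cv2.undistortPoints(np.array([[[u,v]]],float),np.array(k['intrinsics']),np.array(k['dist'])).ravel()
    d=k['pose'][:3,:3]@np.r_[n[0],-n[1],-1]; o=k['pose'][:3,3]
    return o+d*(z-o[2])/d[2]
def snap(c,f):
    a,d=bot.camera(c); cv2.imwrite('pics/'+f,a[:,:,::-1]); return a,d
E
python3 - <<'E'
from h import *
np.set_printoptions(precision=4,suppress=True)
for c in('top','scene'):
    snap(c,c+'0.png'); print(c,bot.calibration(c)['pose'][:3,3])
    for l in ['cuvette_box','box_lip','dock','bumpers','stand_top','heater_corner','rail_left','rail_right','beaker_blue','petri','weigh_boat','vial_a','stopper_1']:
        for r in bot.tip_of(l,c)[:3]: 
            P=w(r['at'],c); print(l,P,px(P,c).round(),round(r['confidence'],2))
print(bot.get_obs()['tool_rot'],bot.get_obs()['clock'],bot.tcp_to_grasp)
E
```

```text
pics
top [ 0.3848 -0.0424  1.1904]
cuvette_box [ 0.3869  0.3251 -0.0023] [192. 306.] 0.89
cuvette_box [ 0.4867 -0.1238 -0.0014] [356. 268.] 0.67
box_lip [ 0.4696 -0.0881  0.0357] [343. 273.] 0.72
box_lip [0.4166 0.3442 0.0343] [181. 295.] 0.61
dock [ 0.5917 -0.1079 -0.0019] [349. 230.] 0.82
bumpers [ 0.7483 -0.0443  0.0161] [325. 174.] 0.59
stand_top [0.5717 0.0727 0.3087] [270. 215.] 0.96
heater_corner [ 0.5264 -0.242   0.0926] [404. 248.] 0.65
rail_right [ 0.588  -0.1101 -0.0022] [350. 231.] 0.65
rail_right [0.4194 0.0764 0.0023] [283. 293.] 0.27
beaker_blue [0.4195 0.0789 0.0007] [282. 293.] 0.59
petri [ 0.4705 -0.388  -0.0016] [452. 272.] 0.97
petri [0.703  0.2483 0.0006] [223. 193.] 0.65
weigh_boat [ 0.3816 -0.3722  0.0021] [449. 305.] 0.92
vial_a [ 0.6935 -0.2114  0.0022] [385. 194.] 0.62
stopper_1 [ 0.6031 -0.216  -0.003 ] [388. 226.] 0.44
scene [ 0.0146 -0.9126  1.0003]
cuvette_box [ 0.4834 -0.1237  0.002 ] [312. 329.] 0.91
box_lip [ 0.47   -0.0938  0.0335] [301. 315.] 0.59
dock [ 0.5863 -0.111   0.0044] [344. 310.] 0.61
bumpers [ 0.7458 -0.0516  0.016 ] [382. 273.] 0.68
stand_top [0.5721 0.0725 0.3162] [304. 173.] 0.61
rail_left [ 0.5927 -0.1104 -0.0016] [346. 311.] 0.81
petri [ 0.4747 -0.3906  0.0004] [372. 414.] 0.63
weigh_boat [ 0.3863 -0.3755  0.    ] [332. 427.] 0.57
[ 0.9875  0.1578 -0.     -0.    ] 1.4 0.0539
```

```bash
python3 - <<'E'
import cv2
a=cv2.imread('pics/top0.png'); cv2.imwrite('pics/c1.png',cv2.resize(a[130:330,230:470],None,fx=3.3,fy=3,interpolation=cv2.INTER_CUBIC))
E
```

```text
(no output)
```

View pics/top0.png

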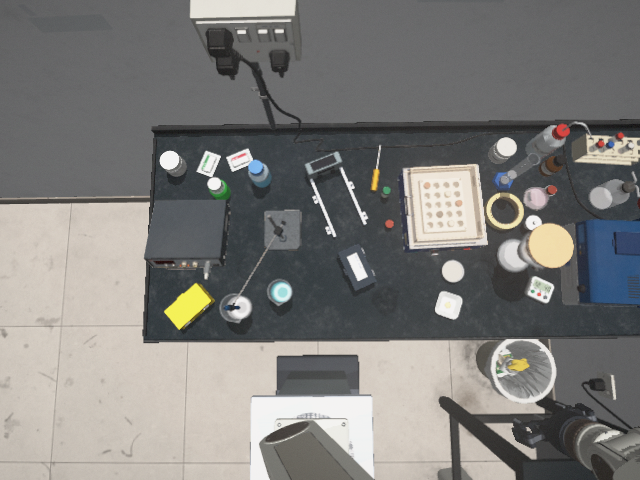

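View pics/c1.png

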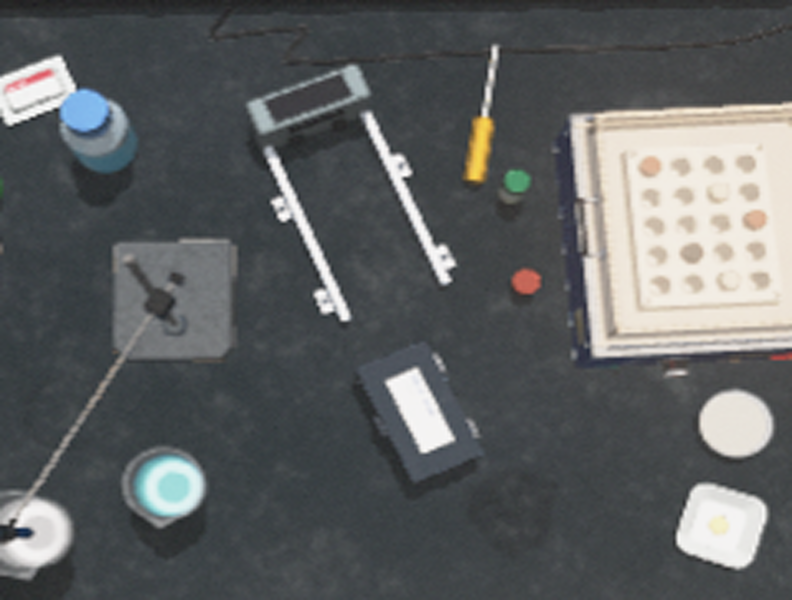

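View pics/scene0.png

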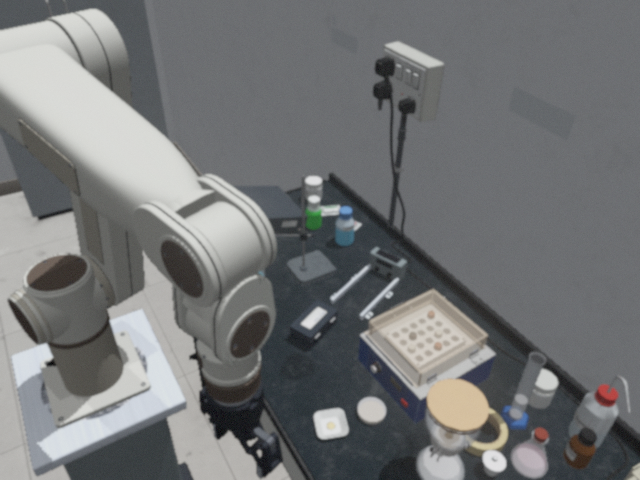

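The top view shows the black box at (356,268), the lane mouth midway between the rail ends (333,235) and (366,222), and the head at (324,163). Candidates for the box are the black one (356,268), the yellow look-alike (190,306, to be left alone) and the dark instrument (187,232, far too big). The close crop shows the black box with a white label and its lip on the left, so I choose that one. Next I fit the lane and the box from height and brightness.

```bash
cat >> h.py <<'E'
def cloud(d,c):
    k=bot.calibration(c); v,u=np.mgrid[:480,:640]
    n=cv2.undistortPoints(np.stack([u,v],-1).reshape(-1,1,2).astype(float),np.array(k['intrinsics']),np.array(k['dist'])).reshape(480,640,2)
    P=np.stack([n[...,0]*d,-n[...,1]*d,-d],-1)
    return P@k['pose'][:3,:3].T+k['pose'][:3,3]
def boxfit(c='top',lo=.036,hi=.055,x=(.3,.75),y=(-.25,0.03)):
    a,d=bot.camera(c); P=cloud(d,c); m=(P[...,2]>lo)&(P[...,2]<hi)&(P[...,0]>x[0])&(P[...,0]<x[1])&(P[...,1]>y[0])&(P[...,1]<y[1])
    return a,P,m
E
python3 - <<'E'
from h import *
np.set_printoptions(precision=4,suppress=True)
a,P,m=boxfit(x=(.38,.58),y=(-.2,-.04))
Q=P[m]; print('n',len(Q),'z',np.median(Q[:,2])); 
r=cv2.minAreaRect(Q[:,:2].astype(np.float32)); print('box depth rect',r)
print('mean',Q.mean(0), 'PCA',np.linalg.eigh(np.cov(Q[:,:2].T)))
# label
g=a.astype(int).min(2); 
v,u=np.where((g>150)&m); L=np.array([ray(x,y,'top',.044)[:2] for x,y in zip(u,v)]); print('label',len(L),L.mean(0),cv2.minAreaRect(L.astype(np.float32)))
# rails
n=np.zeros((480,640),bool); n[165:238,300:372]=1
v,u=np.where((g>165)&n); R=np.array([ray(x,y,'top',.016)[:2] for x,y in zip(u,v)])
ax=np.array([np.cos(.39),np.sin(.39)])
for it in range(3):
    pe=np.array([-ax[1],ax[0]]); s=R@pe; mid=(s.min()+s.max())/2
    th=[]
    for sel in (s>mid,s<=mid):
        S=R[sel]; c=np.median(S@pe); S=S[abs(S@pe-c)<.007]; w_,V=np.linalg.eigh(np.cov(S.T)); e=V[:,1]*np.sign(V[0,1]); th.append(np.arctan2(e[1],e[0])); 
        print(len(S),S.mean(0),th[-1],'lat',S.mean(0)@pe,'along',(S@ax).min(),(S@ax).max())
    t=np.mean(th); ax=np.array([np.cos(t),np.sin(t)])
E
```

```text
n 1019 z 0.045131529750602084
box depth rect ((0.4840601980686188, -0.12021930515766144), (0.11076352000236511, 0.06788352876901627), 23.560550689697266)
mean [ 0.4843 -0.1218  0.0451] PCA EighResult(eigenvalues=array([0.0003, 0.001 ]), eigenvectors=array([[ 0.4006, -0.9162],
       [-0.9162, -0.4006]]))
label 304 [ 0.4855 -0.1243] ((0.48585793375968933, -0.12422028183937073), (0.07111591100692749, 0.02990397810935974), 23.03632926940918)
211 [ 0.6537 -0.0346] 0.3707941193007715 lat -0.280502977689852 along 0.5033470746500948 0.7217820855261404
209 [ 0.682  -0.1211] 0.38112275532269546 lat -0.37135020947733194 along 0.5028134848052654 0.6748150587796002
218 [ 0.6553 -0.034 ] 0.36407577280687625 lat -0.2722417027504715 along 0.5072392331473735 0.7257209649978411
208 [ 0.6826 -0.1209] 0.37909846520906443 lat -0.3630614510395558 along 0.507921767865723 0.6799831859816642
219 [ 0.6558 -0.0339] 0.36321166559954626 lat -0.26965740474130245 along 0.5084305342184723 0.7269180186124166
207 [ 0.6829 -0.1207] 0.3781539818430204 lat -0.3604391148572371 along 0.50949164785611 0.6815647722171453
```

```bash
python3 - <<'E'
from h import *
np.set_printoptions(precision=4,suppress=True)
t=.375; A=[]
for k in range(4):
    a,_=bot.camera('top'); A.append(a.astype(int).min(2))
g=np.mean(A,0); v,u=np.where(g[165:238,300:372]>130); v+=165;u+=300
R=np.array([ray(x,y,'top',.016)[:2] for x,y in zip(u,v)]); W=g[v,u]
for it in range(6):
    ax=np.array([np.cos(t),np.sin(t)]); pe=np.array([-ax[1],ax[0]]); s=R@pe; al=R@ax; o=[]
    for c0 in (-.27,-.36):
        q=(al>.515)&(al<.665)&(abs(s-c0)<.02)
        c=np.median(s[q]); q&=abs(s-c)<.0055
        f=np.polyfit(al[q]-.59,s[q],1); e=al[(abs(s-c)<.005)]; o.append((f[0],f[1],e.min(),e.max()))
    t+=(o[0][0]+o[1][0])/2
print(t,o)
ax=np.array([np.cos(t),np.sin(t)]); pe=np.array([-ax[1],ax[0]]); lat=(o[0][1]+o[1][1])/2; mo=(o[0][2]+o[1][2])/2
print('lat',lat,'mouth along',mo,'mouth',mo*ax+lat*pe)
for n,p in dict(dock=[.59,-.109],bump=[.747,-.048],label=[.4855,-.1243],mean=[.4843,-.1218]).items(): print(n,np.dot(p,ax)-mo,np.dot(p,pe)-lat)
P=np.array([.485,-.1235])+pe*.075; print('pre side TCP',P, 'delta',P-[.156,-.475],'turn',(t+1.254+np.pi)%np.pi)
E
```

```text
0.3751531475387245 [(np.float64(-0.002447612955267795), np.float64(-0.271191047069602), np.float64(0.5074594251262282), np.float64(0.7270172657068746)), (np.float64(0.0024476129552694617), np.float64(-0.36316703018814167), np.float64(0.5071714107900028), np.float64(0.6829811805800149))]
lat -0.31717903862887187 mouth along 0.5073154179581155 mouth [ 0.5883 -0.1092]
dock 0.0017117389857757015 -0.0004250443008334548
bump 0.17014394401050992 -0.0011946614172577696
label -0.10112659452337491 0.023629418093090715
mean -0.10132709876973617 0.026395244921941563
pre side TCP [ 0.4575 -0.0537] delta [0.3015 0.4213] turn 1.6291531475387249
```

```bash
python3 -m jog '[0.0285,0.04,0,0,0,0.06, 0.057,0.08,0,0,0,0.12, 0.0855,0.12,0,0,0,0.18, 0.114,0.16,0,0,0,0.24, 0.1425,0.20,0,0,0,0.30, 0.171,0.24,0,0,0,0.36, 0.1995,0.28,0,0,0,0.42, 0.228,0.32,0,0,0,0.48, 0.2565,0.36,0,0,0,0.54, 0.285,0.40,0,0,0,0.60]' 0.4
python3 -m jog '[0.03,0.04,0,0,0,0.06, 0.06,0.08,0,0,0,0.12, 0.092,0.1266,0,0,0,0.18, 0.092,0.1266,-0.03,0,0,0.2145, 0.092,0.1266,-0.06,0,0,0.2145, 0.092,0.1266,-0.09,0,0,0.2145, 0.092,0.1266,-0.12,0,0,0.2145, 0.092,0.1266,-0.12,0,0,0.2145, 0.092,0.1266,-0.12,0,0,0.2145]'
```

```text
clock: 2.48
eef_pos: [0.3845, -0.1533, 0.3043]
tool_rot: [0.724, 0.69, 0.0, 0.0]
ft_force: [0.3, -0.7, 0.8]
grip_width: 0.0599
grasp_force: 0.0
clock: 3.23
eef_pos: [0.4565, -0.0537, 0.2072]
tool_rot: [0.563, 0.827, -0.001, -0.001]
ft_force: [-0.5, 0.7, 0.6]
grip_width: 0.06
grasp_force: 0.0
```

```bash
python3 -m jog '[0,0,-0.04,0,0,0, 0,0,-0.08,0,0,0, 0,0,-0.12,0,0,0, 0,0,-0.146,0,0,0, 0,0,-0.146,0,0,0, 0,0,-0.146,0,0,0]'
python3 - <<'E'
from h import *
a,_=snap('top','t2.png'); cv2.imwrite('pics/c2.png',cv2.resize(a[180:330,260:460,::-1],None,fx=4,fy=4))
E
```

```text
clock: 3.73
eef_pos: [0.458, -0.0541, 0.092]
tool_rot: [0.563, 0.826, 0.0, 0.0]
ft_force: [-0.3, -0.4, 1.4]
grip_width: 0.0598
grasp_force: 0.0
```

View pics/c2.png

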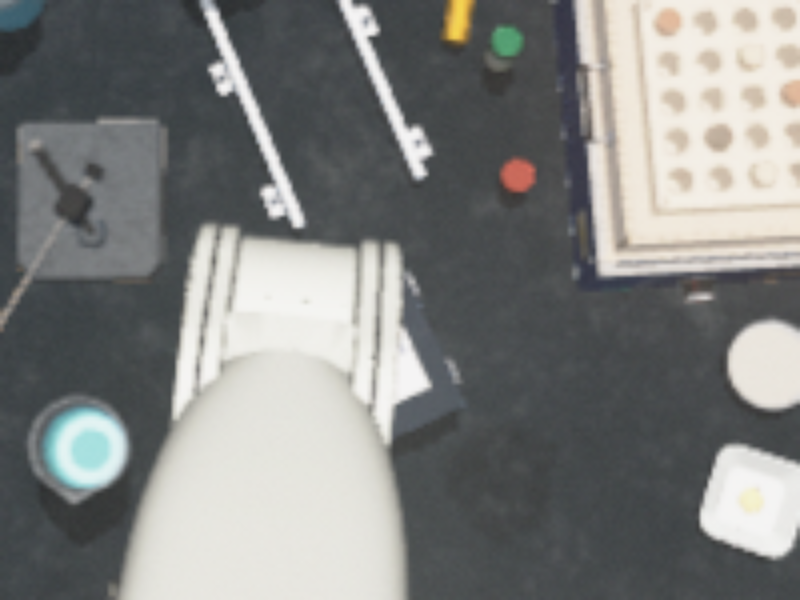

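The crop shows the gripper beside the box's left side and clear of it, with both rails untouched (mouth ends at crop (297,222) and (418,175)). Next is the gentle sideways push.

```bash
python3 -m jog '[0.004,-0.0102,0,0,0,0, 0.008,-0.0204,0,0,0,0, 0.0115,-0.0291,0,0,0,0, 0.0126,-0.032,0,0,0,0, 0.0138,-0.035,0,0,0,0, 0.0149,-0.0378,0,0,0,0, 0.016,-0.0407,0,0,0,0, 0.0172,-0.0436,0,0,0,0, 0.0183,-0.0465,0,0,0,0, 0.0183,-0.0465,0,0,0,0]'
python3 -m jog '[0.0011,-0.0028,0,0,0,0, 0.0022,-0.0056,0,0,0,0, 0.0033,-0.0084,0,0,0,0, 0.0044,-0.0112,0,0,0,0, 0.0055,-0.0140,0,0,0,0]'
python3 - <<'E'
from h import *
np.set_printoptions(precision=4,suppress=True)
a,_=snap('scene','s2.png'); cv2.imwrite('pics/c3.png',cv2.resize(a[240:390,220:420,::-1],None,fx=4,fy=4))
e=bot.get_obs()['eef_pos']; t=.375; pe=np.array([-np.sin(t),np.cos(t)]); print(e[:2]@pe+.3172)
E
```

```text
clock: 4.62
eef_pos: [0.472, -0.0911, 0.091]
tool_rot: [0.563, 0.827, -0.0, -0.0]
ft_force: [-1.1, 0.4, 0.5]
grip_width: 0.0596
grasp_force: 0.6
clock: 5.03
eef_pos: [0.4764, -0.1025, 0.091]
tool_rot: [0.563, 0.827, -0.0, -0.0]
ft_force: [-1.0, 1.7, 0.8]
grip_width: 0.0594
grasp_force: 1.2
0.04684628601227381
```

View pics/c3.png

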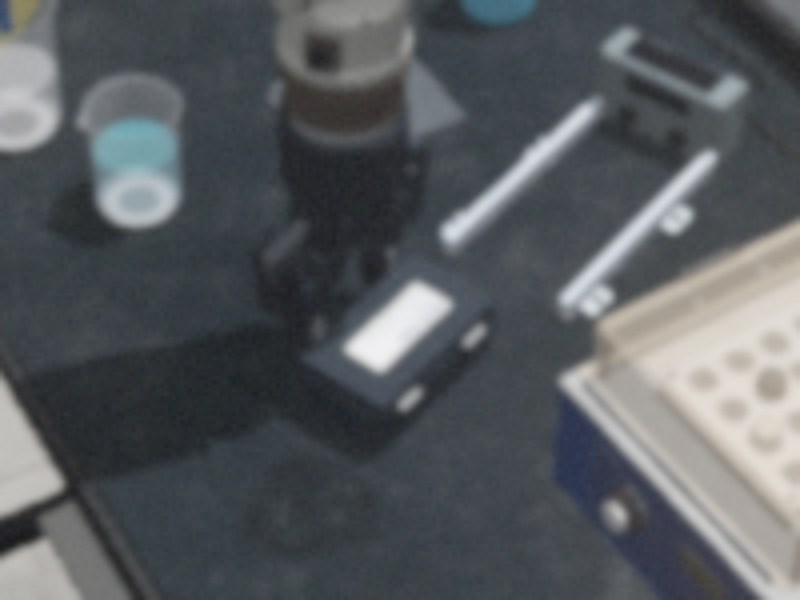

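The box lies flat against the fingers, with its label centre at about crop (398,325), and it is nearly lined up with the lane. I'll measure the remaining offset from the label in this scene view.

```bash
cat >> h.py <<'E'
T=.375; AX=np.array([np.cos(T),np.sin(T)]); PE=np.array([-AX[1],AX[0]]); MO=np.array([.5883,-.1092])
def lane(p): p=np.asarray(p)[:2]-MO; return np.array([p@AX,p@PE])
def label(c,img=None,th=140,z=.044):
    a=bot.camera(c)[0] if img is None else cv2.imread(img)[:,:,::-1]
    m=(a.astype(int).min(2)>th).astype(np.uint8); n,l,s,ce=cv2.connectedComponentsWithStats(m); out=[]
    for i in range(1,n):
        if not 60<s[i,4]<600: continue
        v,u=np.where(l==i); L=np.array([ray(x,y,c,z)[:2] for x,y in zip(u,v)])
        q=lane(L.mean(0))
        if abs(q[1])<.045 and -.15<q[0]<.16:
            e=np.linalg.eigh(np.cov(L.T))[1][:,1]; out.append((ce[i].round(),s[i,4],q,(np.arctan2(e[1],e[0])+np.pi/2)%np.pi-np.pi/2-T))
    return out
E
python3 - <<'E'
from h import *
np.set_printoptions(precision=4,suppress=True)
print('top0',label('top','pics/top0.png'));print('scene0',label('scene','pics/scene0.png'));print('now',label('scene'))
# rails in scene, lane coords
a=cv2.imread('pics/scene0.png').astype(int).min(2); m=np.zeros_like(a); m[270:325,325:405]=1
v,u=np.where((a>140)&(m>0)); L=np.array([lane(ray(x,y,'scene',.014)) for x,y in zip(u,v)])
for lo,hi in((.03,.06),(-.06,-.03)):
    q=L[(L[:,1]>lo)&(L[:,1]<hi)&(L[:,0]<.16)]; print(len(q),q.mean(0),q.min(0),q.max(0))
E
```

```text
Traceback (most recent call last):
  File "h.py", line 29, in label
    v,u=np.where(l==i); L=np.array([ray(x,y,c,z)[:2] for x,y in zip(u,v)])
                                    ~~~^^^^^^^^^
  File "h.py", line 9, in ray
    k=bot.calibration(c); n=cv2.undistortPoints(np.array([[[u,v]]],float),np.array(k['intrinsics']),np.array(k['dist'])).ravel()
ValueError: time passes only in moves, steps and waits
```

```bash
sed -i 's/bot\.calibration(c)/cal(c)/' h.py; sed -i '2a import functools\ncal=functools.cache(lambda c: bot.calibration(c))' h.py
python3 - <<'E'
from h import *
np.set_printoptions(precision=4,suppress=True)
print('top0',label('top','pics/top0.png'));print('scene0',label('scene','pics/scene0.png'));print('now',label('scene'))
# rails in scene, lane coords
a=cv2.imread('pics/scene0.png').astype(int).min(2); m=np.zeros_like(a); m[270:325,325:405]=1
v,u=np.where((a>140)&(m>0)); L=np.array([lane(ray(x,y,'scene',.014)) for x,y in zip(u,v)])
for lo,hi in((.03,.06),(-.06,-.03)):
    q=L[(L[:,1]>lo)&(L[:,1]<hi)&(L[:,0]<.16)]; print(len(q),q.mean(0),q.min(0),q.max(0))
E
```

```text
top0 [(array([354., 197.]), np.int32(264), array([ 0.0772, -0.0424]), np.float64(0.00915695511354997)), (array([357., 266.]), np.int32(309), array([-0.1006,  0.0235]), np.float64(0.039631186838380295))]
scene0 [(array([349., 283.]), np.int32(200), array([0.0535, 0.0252]), np.float64(0.000423840475769488)), (array([313., 318.]), np.int32(294), array([-0.1008,  0.0217]), np.float64(0.046868092223342206))]
now [(array([349., 283.]), np.int32(231), array([0.0527, 0.0249]), np.float64(-0.0014824755241193976)), (array([319., 321.]), np.int32(310), array([-0.1016,  0.0031]), np.float64(-0.0024418387163760435))]
183 [0.0717 0.0426] [-0.0421  0.0304] [0.1526 0.0509]
236 [ 0.0757 -0.0488] [ 0.0015 -0.0599] [ 0.1592 -0.0423]
```

```bash
python3 -m jog '[0.0009,-0.0022,0,0,0,0, 0.0018,-0.0045,0,0,0,0, 0.0023,-0.0058,0,0,0,0, 0.0023,-0.0058,0,0,0,0, -0.003,0.008,0,0,0,0, -0.011,0.028,0,0,0,0, -0.0115,0.029,0.03,0,0,0, -0.0115,0.029,0.07,0,0,0, -0.0115,0.029,0.10,0,0,0, -0.0115,0.029,0.10,0,0,0]'
python3 - <<'E'
from h import *
print(label('scene')[-1]); e=bot.get_obs()['eef_pos']; print(e, MO+AX*-.205-e[:2], (MO+AX*-.205-e[:2])/.8)
E
```

```text
clock: 5.97
eef_pos: [0.4701, -0.079, 0.176]
tool_rot: [0.563, 0.827, 0.002, 0.005]
ft_force: [0.9, 0.5, 0.8]
grip_width: 0.0601
grasp_force: 0.0
(array([321., 322.]), np.int32(309), array([-0.10150799, -0.0015165 ]), np.float64(0.01726316036542297))
[ 0.46908474 -0.07888574  0.17388439] [-0.07153881 -0.10540013] [-0.08942351 -0.13175016]
```

```bash
python3 -m jog '[-0.009,-0.014,0,0,0,-0.062, -0.018,-0.028,0,0,0,-0.124, -0.027,-0.042,0,0,0,-0.186, -0.036,-0.056,0,0,0,-0.248, -0.045,-0.07,0,0,0,-0.31, -0.054,-0.084,0,0,0,-0.372, -0.063,-0.098,0,0,0,-0.434, -0.075,-0.112,0,0,0,-0.496, -0.0894,-0.1318,0,0,0,-0.558, -0.0894,-0.1318,0,0,0,-0.62]' -0.29
python3 -m jog '[0,0,0,0,0,-0.06, 0,0,0,0,0,-0.12, 0,0,0,0,0,-0.1654, 0,0,-0.03,0,0,-0.1654, 0,0,-0.07,0,0,-0.1654, 0,0,-0.105,0,0,-0.1654, 0,0,-0.105,0,0,-0.1654, 0,0,-0.105,0,0,-0.1654]'
python3 - <<'E'
from h import *
for c in('top','scene'):print(c,[r[2:] for r in label(c)])
o=bot.get_obs(); e=o['eef_pos'];q=o['tool_rot']; print(e,lane(e),2*np.arctan2(q[1],q[0])-T)
E
```

```text
clock: 6.85
eef_pos: [0.3932, -0.1855, 0.1698]
tool_rot: [0.94, 0.341, -0.002, -0.0]
ft_force: [0.6, -0.5, -0.6]
grip_width: 0.0302
grasp_force: 0.0
clock: 7.52
eef_pos: [0.3937, -0.1834, 0.0854]
tool_rot: [0.982, 0.186, -0.002, -0.002]
ft_force: [-0.1, -0.0, 0.2]
grip_width: 0.0302
grasp_force: 0.0
top [(array([ 0.07648342, -0.04242995]), np.float64(0.009943253695566145)), (array([-0.10161322,  0.00043291]), np.float64(-0.006962982297211262))]
scene [(array([0.05203356, 0.02494209]), np.float64(-0.0014868140180888112)), (array([-0.10168959, -0.00138569]), np.float64(0.016809261574388223))]
[ 0.39613626 -0.18456098  0.08782239] [-0.20641248  0.00026033] 0.00011539547352973356
```

```bash
python3 -m jog '[0.02,0.0079,0,0,0,0, 0.0349,0.0137,0,0,0,0, 0.0407,0.0160,0,0,0,0, 0.0454,0.0179,0,0,0,0, 0.05,0.0197,0,0,0,0, 0.0547,0.0215,0,0,0,0, 0.0593,0.0234,0,0,0,0, 0.064,0.0252,0,0,0,0, 0.0686,0.027,0,0,0,0, 0.0733,0.0289,0,0,0,0]'
python3 -m jog '[0.0047,0.0018,0,0,0,0, 0.0093,0.0037,0,0,0,0, 0.014,0.0055,0,0,0,0, 0.014,0.0055,0,0,0,0]'
python3 - <<'E'
from h import *
for c in('top','scene'):print(c,[r[2:] for r in label(c)])
o=bot.get_obs(); e=o['eef_pos'];q=o['tool_rot']; print(e,lane(e),2*np.arctan2(q[1],q[0])-T)
E
```

```text
clock: 8.45
eef_pos: [0.4543, -0.1613, 0.087]
tool_rot: [0.982, 0.186, -0.0, -0.0]
ft_force: [-2.2, -2.0, 3.5]
grip_width: 0.0303
grasp_force: 1.7
clock: 8.78
eef_pos: [0.4668, -0.1566, 0.0871]
tool_rot: [0.982, 0.187, 0.001, -0.0]
ft_force: [0.3, 0.1, -0.2]
grip_width: 0.0306
grasp_force: 0.0
top [(array([ 0.07650719, -0.04242864]), np.float64(0.009935220496514852)), (array([-0.05648295,  0.00294465]), np.float64(-0.15725661558223614))]
scene [(array([0.06229385, 0.0248897 ]), np.float64(-0.0007410115243793314)), (array([-0.04622294, -0.00228775]), np.float64(0.37072767026010833))]
[ 0.4664456  -0.15666813  0.08704978] [-0.13077273  0.00046246] 0.0006340796024152384
```

```bash
python3 - <<'E'
from h import *
a,_=snap('scene','s3.png'); b,_=snap('top','t3.png')
i=np.hstack([cv2.resize(a[250:370,270:400],(400,369)),cv2.resize(b[150:280,290:430],(400,369))]); cv2.imwrite('pics/c4.png',i[:,:,::-1])
E
```

```text
(no output)
```

View pics/c4.png

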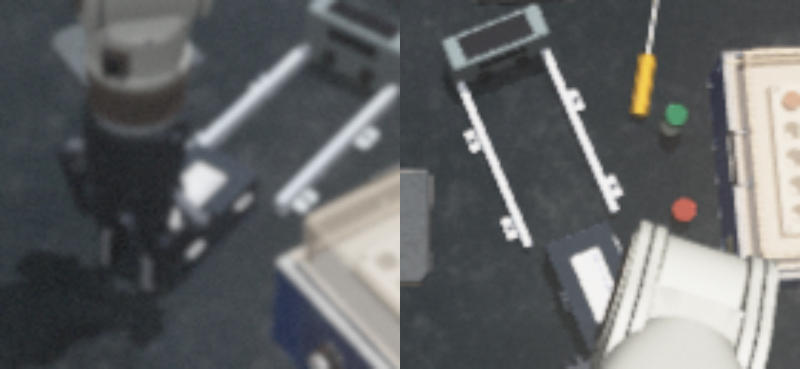

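The box is straight and centred just before the mouth: on the right half its front end is at about (590,240), and the rail ends are at (527,243) and (614,208). The wrist hides part of the label, so I'll check with the depth edges as the push goes on.

```bash
cat >> h.py <<'E'
def edges(back):
    "lane x of the leading end, left-edge y per 12 mm bin (lid height)"
    a,d=bot.camera('top'); P=cloud(d,'top'); z=P[...,2]; L=(P[...,:2]-MO); x=L@AX; y=L@PE
    m=(z>.038)&(z<.05)&(abs(y)<.045)&(x>back)&(x<.168)
    for b in np.arange(back,.168,.015):
        q=m&(x>=b)&(x<b+.015)
        if q.sum()>5: print(round(b,3),q.sum(),'y',np.percentile(y[q],[2,98]).round(4))
    print('lead',np.percentile(x[m],99))
    o=bot.get_obs(); e=o['eef_pos'];q=o['tool_rot']; print(e,lane(e),2*np.arctan2(q[1],q[0])-T,o['clock'])
E
python3 -c "
from h import *
edges(-.12)"
python3 -m jog '[0.0047,0.0018,0,0,0,0, 0.0093,0.0037,0,0,0,0, 0.014,0.0055,0,0,0,0, 0.0186,0.0073,0,0,0,0, 0.0233,0.0092,0,0,0,0, 0.0279,0.011,0,0,0,0, 0.0326,0.0128,0,0,0,0, 0.0372,0.0146,0,0,0,0, 0.0419,0.0165,0,0,0,0, 0.0419,0.0165,0,0,0,0]'
python3 -c "
from h import *
edges(-.09)"
```

```text
-0.12 15 y [0.0264 0.0347]
-0.105 39 y [0.0128 0.0348]
-0.09 69 y [0.0005 0.0343]
-0.075 97 y [-0.0118  0.0368]
-0.06 125 y [-0.0234  0.0358]
-0.045 131 y [-0.026  0.034]
-0.03 128 y [-0.027   0.0343]
-0.015 53 y [-0.0265  0.0341]
lead -0.009701523169054186
[ 0.46584922 -0.15683379  0.08707092] [-0.13138833  0.00052675] 0.00025089293808472357 9.0333
clock: 9.87
eef_pos: [0.5002, -0.1435, 0.0872]
tool_rot: [0.982, 0.187, 0.001, 0.0]
ft_force: [-0.1, 0.1, 0.4]
grip_width: 0.0302
grasp_force: 0.0
-0.075 16 y [0.0246 0.0344]
-0.06 34 y [0.0153 0.0339]
-0.045 60 y [0.006  0.0367]
-0.03 86 y [-0.0044  0.0383]
-0.015 104 y [-0.0163  0.0337]
0.0 120 y [-0.0256  0.0337]
0.015 105 y [-0.0259  0.0337]
lead 0.026202031264938815
[ 0.49987581 -0.14355555  0.08725562] [-0.09486288  0.00041925] 0.0005864711865914973 9.9167
```

```bash
python3 -m jog '[0.0047,0.0018,0,0,0,0, 0.0093,0.0037,0,0,0,0, 0.014,0.0055,0,0,0,0, 0.0186,0.0073,0,0,0,0, 0.0233,0.0092,0,0,0,0, 0.0279,0.011,0,0,0,0, 0.0326,0.0128,0,0,0,0, 0.0372,0.0146,0,0,0,0, 0.0419,0.0165,0,0,0,0, 0.0465,0.0183,0,0,0,0]'
python3 -m jog '[0.0047,0.0018,0,0,0,0, 0.0093,0.0037,0,0,0,0, 0.014,0.0055,0,0,0,0, 0.0186,0.0073,0,0,0,0, 0.0233,0.0092,0,0,0,0, 0.0279,0.011,0,0,0,0, 0.0326,0.0128,0,0,0,0, 0.0372,0.0146,0,0,0,0, 0.0419,0.0165,0,0,0,0, 0.0465,0.0183,0,0,0,0]'
python3 -c "
from h import *
edges(-.03)"
```

```text
clock: 10.75
eef_pos: [0.5366, -0.129, 0.0871]
tool_rot: [0.982, 0.186, -0.0, 0.0]
ft_force: [-2.2, -1.3, 2.4]
grip_width: 0.0302
grasp_force: 1.3
clock: 11.58
eef_pos: [0.5738, -0.1143, 0.0871]
tool_rot: [0.982, 0.186, -0.0, -0.0]
ft_force: [-2.8, -1.7, 2.7]
grip_width: 0.0301
grasp_force: 1.5
0.03 12 y [0.0265 0.0361]
0.045 29 y [0.0208 0.0391]
0.06 43 y [0.0122 0.0343]
0.075 62 y [0.0039 0.0342]
0.09 77 y [-0.0046  0.0341]
0.105 7 y [-0.0066  0.0298]
lead 0.10533560643091917
[ 0.57473241 -0.11402257  0.08717638] [-0.01439112  0.000482  ] 0.0004530252618106245 11.6333
```

```bash
python3 -m jog '[0.0058,0.0023,0,0,0,0, 0.0116,0.0046,0,0,0,0, 0.0174,0.0069,0,0,0,0, 0.0233,0.0092,0,0,0,0, 0.0291,0.0115,0,0,0,0, 0.0349,0.0137,0,0,0,0, 0.0407,0.016,0,0,0,0, 0.0465,0.0183,0,0,0,0, 0.0523,0.0206,0,0,0,0, 0.0581,0.0229,0,0,0,0]'
python3 -m jog '[0.0012,0.0005,0,0,0,0, 0.0023,0.0009,0,0,0,0, 0.0035,0.0014,0,0,0,0, 0.0047,0.0018,0,0,0,0, 0.0058,0.0023,0,0,0,0]'
python3 -c "
from h import *
edges(.03)"
```

```text
clock: 12.47
eef_pos: [0.6204, -0.096, 0.0871]
tool_rot: [0.982, 0.186, -0.0, -0.0]
ft_force: [-2.4, -0.7, 1.7]
grip_width: 0.0304
grasp_force: 1.1
clock: 12.88
eef_pos: [0.6244, -0.0944, 0.0871]
tool_rot: [0.982, 0.186, -0.0, -0.0]
ft_force: [-2.4, -0.7, 0.9]
grip_width: 0.0303
grasp_force: 0.9
0.105 12 y [0.0278 0.0389]
0.12 23 y [0.022  0.0338]
0.135 38 y [0.0144 0.0343]
0.15 34 y [0.0088 0.034 ]
lead 0.160657125932278
[ 0.62472132 -0.09426704  0.08709261] [0.03935985 0.0005551 ] -0.00010106699424933252 12.9333
```

~9 mm left, so I go on in 1 mm rows until the force rises.

```bash
python3 -m jog '[0.0012,0.0005,0,0,0,0, 0.0023,0.0009,0,0,0,0, 0.0035,0.0014,0,0,0,0, 0.0047,0.0018,0,0,0,0, 0.0058,0.0023,0,0,0,0, 0.007,0.0028,0,0,0,0, 0.0076,0.003,0,0,0,0]'
python3 -m jog '[0.0012,0.0005,0,0,0,0]'
python3 -m jog '[0.0012,0.0005,0,0,0,0]'
```

```text
clock: 13.52
eef_pos: [0.6309, -0.0918, 0.0871]
tool_rot: [0.982, 0.186, 0.0, 0.0]
ft_force: [-1.6, 0.1, 0.0]
grip_width: 0.0302
grasp_force: 0.8
clock: 13.6
eef_pos: [0.6316, -0.0915, 0.0871]
tool_rot: [0.982, 0.186, -0.0, 0.0]
ft_force: [-1.7, -0.7, 1.2]
grip_width: 0.0304
grasp_force: 0.9
clock: 13.68
eef_pos: [0.6326, -0.0911, 0.0871]
tool_rot: [0.982, 0.186, -0.0, -0.0]
ft_force: [-1.1, -0.8, 0.3]
grip_width: 0.0303
grasp_force: 0.8
```

```bash
for i in 1; do :; done; python3 -m jog '[0.0012,0.0005,0,0,0,0]'|grep -E 'eef|ft_'
python3 -m jog '[0.0012,0.0005,0,0,0,0]'|grep -E 'eef|ft_'
python3 -m jog '[0.0006,0.0002,0,0,0,0, 0.0006,0.0002,0,0,0,0]'|grep -E 'eef|ft_'
python3 -c "
from h import *
edges(.03)"
```

```text
eef_pos: [0.6336, -0.0907, 0.0871]
ft_force: [-2.9, -1.1, 1.5]
eef_pos: [0.6337, -0.0906, 0.087]
ft_force: [-6.8, -2.7, 4.6]
eef_pos: [0.6338, -0.0906, 0.087]
ft_force: [-4.7, -1.9, 2.9]
0.12 8 y [0.0309 0.0383]
0.135 23 y [0.0228 0.0343]
0.15 36 y [0.0166 0.0341]
0.165 9 y [0.0112 0.0313]
lead 0.16782213060465767
[ 0.63378021 -0.09064104  0.0870557 ] [0.04911732 0.0006111 ] -0.0005025162387699011 14.0667
```

The force rose to about 7 N and the travel stalled at the expected depth, so the box is home. I back off slowly at first, then straight out and up.

```bash
python3 -m jog '[-0.0006,-0.0002,0,0,0,0, -0.0012,-0.0005,0,0,0,0, -0.0024,-0.001,0,0,0,0, -0.006,-0.0024,0,0,0,0, -0.018,-0.0071,0,0,0,0, -0.04,-0.0157,0,0,0,0, -0.07,-0.0276,0,0,0,0, -0.10,-0.0394,0,0,0,0, -0.13,-0.0512,0.02,0,0,0, -0.16,-0.063,0.05,0,0,0]'
python3 -m jog '[-0.02,-0.02,0.03,0,0,0, -0.03,-0.05,0.06,0,0,0, -0.04,-0.09,0.10,0,0,0, -0.06,-0.13,0.13,0,0,0, -0.08,-0.17,0.15,0,0,0, -0.10,-0.21,0.15,0,0,0, -0.12,-0.25,0.15,0,0,0, -0.12,-0.25,0.15,0,0,0, -0.12,-0.25,0.15,0,0,0]'
python3 - <<'E'
from h import *
for c in('top','scene'):print(c,[r[1:] for r in label(c)])
edges(-.02)
a,_=snap('scene','s5.png'); b,_=snap('top','t5.png')
i=np.hstack([cv2.resize(a[240:360,290:420],(400,369)),cv2.resize(b[140:270,290:430],(400,369))]); cv2.imwrite('pics/c5.png',i[:,:,::-1])
E
```

```text
clock: 14.9
eef_pos: [0.5047, -0.1402, 0.1253]
tool_rot: [0.982, 0.187, -0.002, -0.001]
ft_force: [-0.0, 0.1, 1.1]
grip_width: 0.0304
grasp_force: 0.0
clock: 15.65
eef_pos: [0.4105, -0.3423, 0.2475]
tool_rot: [0.983, 0.185, 0.001, 0.001]
ft_force: [0.9, 0.9, -0.2]
grip_width: 0.0303
grasp_force: 0.0
top [(np.int32(243), array([ 0.07715903, -0.04220442]), np.float64(0.009154923460637843)), (np.int32(281), array([0.11513738, 0.00113668]), np.float64(-0.002575901093779809))]
scene [(np.int32(217), array([ 0.11662551, -0.00155468]), np.float64(0.05707285305933807))]
0.055 102 y [-0.0274  0.0337]
0.07 129 y [-0.027   0.0339]
0.085 122 y [-0.027   0.0334]
0.1 125 y [-0.0272  0.0352]
0.115 126 y [-0.0266  0.0356]
0.13 125 y [-0.0271  0.0336]
0.145 118 y [-0.0272  0.0332]
0.16 63 y [-0.0268  0.0331]
lead 0.16688053465681235
[ 0.41151461 -0.3397173   0.24697837] [-0.24893231 -0.14974648] 0.0012670022173371653 15.8
```

View pics/c5.png

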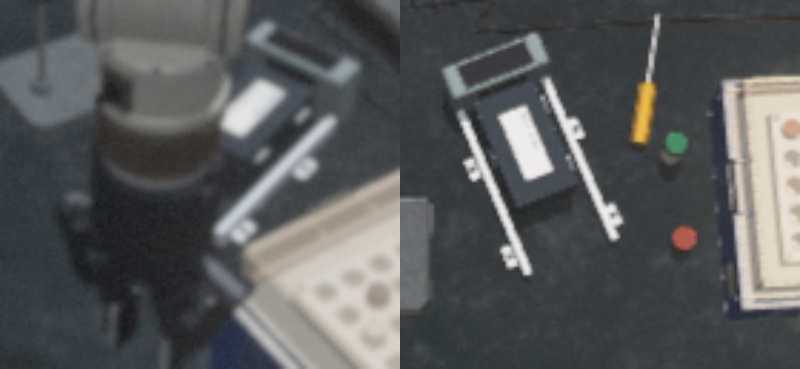

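The box stands straight against the bumpers, with its label at about (527,140) on the right half. Both rails are clear of it, the vial and stopper are where they were, and the gripper is high and free.

```bash
python3 -c "
from workcell import bot
print(bot.job_done())"
```

```text
the job is handed in; nothing more can be done
None
```

The cuvette box stands straight against both bumpers, about 115 mm past the mouth and clear of both rails by my depth check; the arm is clear and I handed the job in at about 16 s.

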